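# Load the radio battery tray, slide it into the charging dock and latch the keeper

## Robot

A 7-joint arm with a two-finger parallel gripper is mounted at the origin on the work surface. World frame = base frame: x ahead of the robot, y to its left, z up, the work surface at z = 0. Lengths are in m, angles in degrees, forces in N, time in s.
With the tool pointing down it reaches from about 0.425 to 0.875 m from the base axis. Payload 4.7 kg.
Tool frame: the origin (TCP) lies between the finger pads; the fingertips stand 19 mm ahead of it and the grasp point (between the pads) is the TCP; x points along the fingers, z is the direction in which the jaws open and shut, and the axes are right-handed (so a half turn about x gives the same grasp; the last joint's range is limited). The gripper opens to 87 mm and grips with 3 to 60 N. Pads are 19 mm wide; open, the fingers measure 117 mm over their backs; the gripper's body (75 mm by 190 mm) begins 51 mm behind the grasp point.
Start: joints at [-65.655, 18.392, -4.016, 83.108, 1.295, 78.541, -3.26], TCP at [0.26, 0.596, 0.242] pointing down, gripper open.
Joint ranges: [-163.93, 163.93], [-17.29, 119.83], [-79.2, 71.16], [3.27, 140.29], [-89.18, 269.18], [5.43, 117.66], [-154.24, 154.24]. Speed limits (degrees/s): [147.25, 147.25, 180, 180, 180, 180, 180].

## Interface

Orientations are given as [roll, pitch, yaw] about the fixed x, y, z axes, in that order (R = Rz(yaw) Ry(pitch) Rx(roll)).
In Python, from cell import monitor, read_camera, camera_model, env, regions_of gives the robot as it stands. The module is installed in compiled form; this text tells all that it offers.
- The arm moves only by the tool step_arm, never from a script. Its argument "deltas" is a list of rows, each a list of 5 numbers: the gripper's target within -1 to 1 (fully open at 1, half-way at 0, shut at -1), then the shift along the tool's x, y, z in m, then the turn about the tool's x in degrees. A call has 1 to 12 rows; each row is the pose to reach, as a shift and turn from the pose commanded when the call began, along the tool's axes at that moment; what a row does not reach only later rows make up. A row lasts 1/8 s, in which the tool goes at most 62.5 mm and 10.7 degrees, less where a joint would pass 70% of its speed; a pose out of reach is approached as far as the arm can. A call with a gripper value outside its range is refused whole. The fingers move at their own pace and stop on an object; "newtons" is the grip in N (left out, the last holds). Time passes only in rows, so rows that repeat a pose let the fingers close. It gives the time, the measured TCP pose, the force and the opening at its end, in the units of the state.
- monitor.get_obs(): the state, without advancing time (a new reading comes with each control period).
- read_camera(name): name is "scene" or "side" or "wrist"; returns (picture, depth): 420x560x3 uint8, red, green, blue; 420x560 float32, m along the optical axis (not along the pixel's ray), 0 where there is no reading.
- camera_model(name): a dict with "fx", "fy", "cx", "cy" (pixels), "xyz" and "attitude" of the camera in the world. Camera axes: x right, y down, z forward; pixel columns grow to the right and rows downward; lengths in m; the calibration is good to about 2 mm. The wrist camera is an equidistant fisheye: a pixel r from the principal point sees the ray r / f radians off the axis. A picture is of the moment at which its call begins: read the wrist's pose just before it. camera_model takes no time and is no camera call; for the wrist camera it gives the pose at the moment of the call.
- env.sign_off(): hands the job in, once; it reports no verdict.
Trained networks look in the newest picture that a camera, given by its name, has taken for a name from the list of things; names that differ only in an ending like _2 or _b are one class to them, and where a whole thing is asked for, a point or a joint stands for the part that bears it (a point fixed in the world has none). Each returns a list of dicts, best first, with "p" (0 to 1); they miss things now and then, are a little off and sometimes report something else, mostly with a low value. They report only what shows in the picture. A call takes as long as a camera call. They do not tell look-alikes from the thing itself.
- regions_of(camera, thing): "pixels" (420x560 bool, what is visible of it) and "pixel" ([column, row] in pixels, amid what is visible of it).
The state is a dict: "time_s": time; "qpos": joint angles; "joint_velocities": joint speeds; "effort": joint torques, N m; "tool_pos": TCP position; "tool_rot": TCP orientation; "force": force on the tool from outside, world axes, zero at the start; "wrist_torque": the same for the moment, N m; "grip_width": finger opening in m.
Only numpy, scipy, OpenCV 4.12 (cv2) and the standard library are available. Lean on these libraries where they do the work, as an engineer would, in place of code of your own. Each camera call takes 0.05 s, during which the arm holds its last target. There are 200 camera calls.

## Task

Put the radios on charge for the night: lay every loose battery pack flat in the tray, one to a pocket with its length across the tray, then slide the loaded tray on the table into the charging dock until it is fully home against the back stop, and swing the keeper bar shut across the mouth until it snaps into its catch. Keep the tray level all the time, and do not disturb the two radios and the roll of tape. The keeper hangs part-way across the mouth at first and has to be swung out of the way; packs that get knocked out must be put back.

Things in the scene. Friction and masses are not known exactly. Their poses are not given: they have to be found in the camera images.
- tray_handle (a point): black grip block at the tail of the loose aluminium tray (0.35 kg, slides on the table; 198 x 64 mm). The block is 28 mm long (x), 14 mm thick (y), its top 56 mm above the tray's underside; this point is on its centre line, 42 mm above the underside. Axes are the tray's: x to its leading end (enters the dock first), z up. The tail end is at x = -18 mm
- tray_lead (a point): middle of the tray's leading end, at its underside, 180 mm ahead (x) of tray_handle. The tray's floor is 4 mm thick; all its walls and dividers are 4 mm thick; the tops of the side and end walls are 14 mm above the underside, those of the cross dividers 10 mm
- tray_pocket (a point): floor centre of the tray's foremost pocket, 4 mm above the underside. Four equal pockets in a row, 36 mm (x) by 56 mm (y) inside; their centres are 158, 118, 78 and 38 mm ahead of tray_handle, y = 0. A pack lies in a pocket with its length across the tray (along the tray's y), its centre 16 mm above the table, 26 mm below tray_handle
- pack0_mid (a point): one of 2 to 4 identical black battery packs (absent ones are not there from the start): a block 50 x 30 x 24 mm (its x, y, z) with rounded edges, 90 g, at first lying flat on the table; this point is its centre, 12 mm up. x is its long axis. In the tray, only a grip across its 50 mm length clears the neighbours
- pack1_mid (a point): one of 2 to 4 identical black battery packs (absent ones are not there from the start): a block 50 x 30 x 24 mm (its x, y, z) with rounded edges, 90 g, at first lying flat on the table; this point is its centre, 12 mm up. x is its long axis. In the tray, only a grip across its 50 mm length clears the neighbours
- pack2_mid (a point): one of 2 to 4 identical black battery packs (absent ones are not there from the start): a block 50 x 30 x 24 mm (its x, y, z) with rounded edges, 90 g, at first lying flat on the table; this point is its centre, 12 mm up. x is its long axis. In the tray, only a grip across its 50 mm length clears the neighbours
- pack3_mid (a point): one of 2 to 4 identical black battery packs (absent ones are not there from the start): a block 50 x 30 x 24 mm (its x, y, z) with rounded edges, 90 g, at first lying flat on the table; this point is its centre, 12 mm up. x is its long axis. In the tray, only a grip across its 50 mm length clears the neighbours
- dock: grey charging dock, fixed. Origin: middle of its mouth on the table top; x points into the slot (the way the tray goes in), z up. The tray slides on the table between side rails (inner faces at y = +-34.5 mm, 22 mm high, flared to about +-42 mm at the mouth). From x = 55 mm, lips on the rails reach over the tray's walls (17 mm up, to y = +-31 mm). A hood over x = 153 to 215 mm: 48 mm clear, top 66 mm up
- dock_stop (a point): middle of the face of the dock's back stop, 10 mm up, 203 mm inside the mouth (dock x). With the tray fully home its leading end touches this face, its tail end is 5 mm inside the mouth and tray_handle is 23 mm inside the mouth
- keeper (a joint): keeper bar angle, rad: 0 shut across the mouth, growing as it swings out (anticlockwise from above) to 2.0 wide open; 1.7 or more frees the tray's path. Stays where left (light friction). Closing, its nose meets a sprung ball at 0.13; push past the peak (about 6 N at the knob, at 0.055) and it snaps to 0 and is held. Cannot shut unless the tray is fully home or outside its sweep
- keeper_hinge (a point): upright hinge axis of the steel keeper bar, 14 mm above the table, at x = -8, y = -48 mm in the dock's axes. The bar is 10 mm thick, lies 8 to 20 mm above the table and is 101 mm long; this point's y axis points along the bar to its free end. Swinging, it sweeps 110 mm out from the mouth: keep the tray clear of that
- keeper_knob (a point): upright round black knob post on the keeper bar, 14 mm across, 80 mm from the hinge axis, its top 62 mm above the table; this point is on its axis, 46 mm up. Grip it from above to swing the bar; it can turn between the fingers
- radio0_mid (a point): bystander: a black two-way radio standing upright, 36 x 58 x 105 mm plus a 65 mm stub aerial; this point is 55 mm up. Leave it alone.
- radio1_mid (a point): bystander: a second radio just like radio0. Leave it alone.
- tape_mid (a point): bystander: a roll of brown packing tape lying flat, 90 mm across and 45 mm high; this point is its centre. Leave it alone.
Things that resemble listed ones, but are neither listed nor needed, are in the scene too. What is shaped like the part that bears pack3_mid but red or white is not meant. What is shaped like the part that bears pack2_mid but red or yellow is not meant.

How it is judged:
By the outcome, as a careful person would: the job done as asked, in the order asked, and still so for the second after the job is handed in, with the robot touching nothing.
Of pack0, pack1, pack2, pack3 only 2 to 4 are there at a start; the rules pass over those that are not, and their reading is None.
At some moment in a run one of pack0, pack1, pack2, pack3 may be knocked a few centimetres aside while the robot is not near it.
Once in a run the grip may slacken for a moment while it holds something.
It also fails if it takes over 210 s, if anything falls off the work surface, if the arm or the gripper's body presses on something with over 40 N, if the wrist force passes 120 N, or if a joint passes its speed limit or range.

## Working session

There is one attempt and no reset: what is moved stays moved. The work goes in short steps, Python scripts to look and compute and a tool call to move; the robot and the scene stay as the last step left them, time stands still between calls to the robot, and variables do not carry over. Pictures are saved under pics/ and viewed, about 12 in all and at most 16, crops included, and the job is handed in when it is done.

Besides the shell and the picture viewer there is one more tool, called after ">>>" by a JSON object that holds its "op" and its "data". step_arm: Moves the arm, as the interface text tells. Its arguments: {"type":"object","properties":{"deltas":{"type":"array"},"newtons":{"type":"number"}},"required":["deltas"]}

```bash
mkdir -p pics; ls
python3 - <<'E'
from cell import *
import cv2,numpy as np
o=monitor.get_obs();print({k:np.round(v,3).tolist() for k,v in o.items()})
for n in ["scene","side","wrist"]:
    p,d=read_camera(n);print(n,camera_model(n));cv2.imwrite(f"pics/{n}0.png",p[:,:,::-1])
a=cv2.imread("pics/scene0.png");b=cv2.imread("pics/side0.png")
cv2.imwrite("pics/both.png",cv2.resize(np.vstack([a,b]),None,fx=.7,fy=.7))
E
```

```text
pics
{'time_s': 0.0, 'qpos': [-65.654, 18.441, -4.016, 83.177, 1.297, 78.541, -3.26], 'joint_velocities': [0.026, -0.009, 0.037, 0.081, -0.026, 0.011, 0.032], 'effort': [0.001, -49.129, -0.403, -31.253, -0.064, 0.044, 0.0], 'tool_pos': [0.259, 0.595, 0.24], 'tool_rot': [-176.421, 89.886, -109.956], 'force': [-0.466, -0.209, -0.534], 'wrist_torque': [0.012, -0.024, 0.022], 'grip_width': 0.087}
scene {'fx': 454.5361270850188, 'fy': 454.5361270850188, 'cx': 282.63784605312924, 'cy': 206.85789804479788, 'xyz': array([ 1.45840231, -0.09962534,  0.97921773]), 'attitude': array([-134.144537  ,    0.38321665,   82.27289825])}
side {'fx': 412.5841116574149, 'fy': 412.5841116574149, 'cx': 276.15312750066727, 'cy': 207.8689165078899, 'xyz': array([ 0.48961945, -0.79685288,  0.5683335 ]), 'attitude': array([-121.16922595,   -1.19713175,   -2.88993584])}
wrist {'fx': 325.19226210127806, 'fy': 325.19226210127806, 'cx': 278.7007759538475, 'cy': 210.1153257038015, 'xyz': array([0.18228675, 0.6309704 , 0.38472865]), 'attitude': array([1.62205728e+02, 1.02546800e-01, 6.64535731e+01])}
```

View pics/scene0.png

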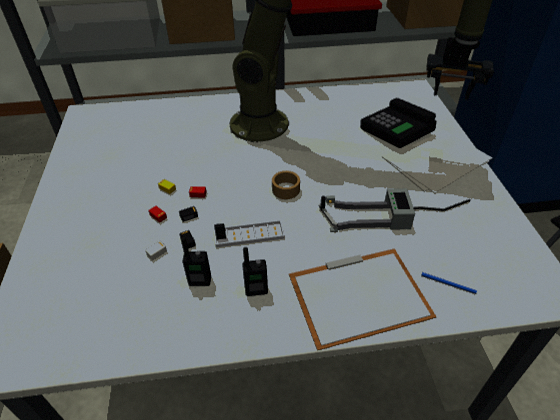

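View pics/side0.png

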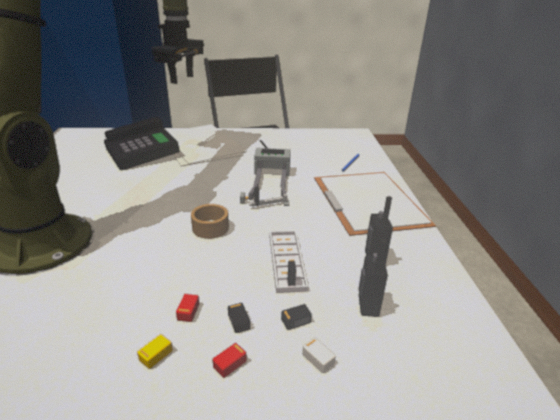

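Both views agree. There are two black packs, at scene (189,213) and (187,239), or side (238,317) and (296,317). The red, yellow and white blocks are look-alikes. The tray is at scene (250,233) with its handle on the left. The dock is at (370,210), its mouth facing left (−y), with the keeper at (328,212).

```bash
cat > h.py <<'E'
from cell import *
import cv2,numpy as np
from scipy.spatial.transform import Rotation as R
def cloud(n):
    p,d=read_camera(n);m=camera_model(n)
    v,u=np.mgrid[:420,:560];x=(u-m['cx'])/m['fx'];y=(v-m['cy'])/m['fy']
    if n=='wrist':
        r=np.hypot(x,y)+1e-9;s=np.tan(r)/r;x=x*s;y=y*s
    c=np.stack([x*d,y*d,d],-1)
    return p,d,c@R.from_euler('xyz',m['attitude'],degrees=True).as_matrix().T+m['xyz']
def rect(P):
    (c,s,a)=cv2.minAreaRect((P[:,:2]*1000).astype(np.float32));return np.round(c,1),np.round(s,1),round(a,1)
def seg(n,t,C,d,zlo=None,zhi=None,k=5):
    for q in regions_of(n,t)[:k]:
        m=q['pixels']&(d>0);P=C[m]
        if zlo is not None:P=P[(P[:,2]>zlo)&(P[:,2]<zhi)]
        if len(P)<5: print(n,t,round(q['p'],2),q['pixel'],'few');continue
        print(n,t,round(q['p'],2),np.round(q['pixel']),len(P),'med',np.round(np.median(P,0)*1000),'z98',round(np.percentile(P[:,2],98)*1000),'rect',*rect(P))
E
python3 - <<'E'
from h import *
for n in ["scene","side"]:
    p,d,C=cloud(n)
    print(n,'table z',np.median(C[(abs(C[...,2])<.03)&(d>0)][:,2]))
    seg(n,'pack0_mid',C,d,.018,.035,k=8)
    seg(n,'tray_lead',C,d,.003,.03,k=1)
    seg(n,'tray_handle',C,d,.04,.07,k=1)
    seg(n,'dock',C,d,.01,.1,k=1)
    seg(n,'keeper',C,d,.01,.03,k=1)
    seg(n,'keeper_knob',C,d,.04,.08,k=1)
    seg(n,'radio0_mid',C,d,k=2);seg(n,'tape_mid',C,d,k=1)
    np.savez(n+'.npz',p=p,d=d,C=C)
E
```

```text
scene table z 0.003014479117122326
scene pack0_mid 0.28 [285. 182.] 197 med [401.  47.  26.] z98 35 rect [387.8  50.5] [80.5 87.9] 64.1
scene tray_lead 0.62 [250. 231.] 1167 med [562. -79.   8.] z98 21 rect [561.3 -84.3] [ 70.4 196. ] 2.5
scene tray_handle 0.71 [248. 232.] 80 med [ 568. -164.   55.] z98 61 rect [ 565.7 -165.1] [17.7 27.2] 12.0
scene dock 0.84 [387. 206.] 1826 med [561. 334.  27.] z98 72 rect [548.9 362.5] [459.7 138.5] 81.5
scene keeper 0.62 [326. 210.] 103 med [527. 152.  22.] z98 29 rect [525.3 151.7] [93.1 13.1] 17.9
scene keeper_knob 0.57 [325. 208.] 32 med [501. 145.  55.] z98 66 rect [500.8 144.5] [11.8 12.1] 70.9
scene radio0_mid 0.75 [255. 278.] 939 med [773. -84.  82.] z98 163 rect [703.6 -79.5] [ 65.3 149.1] 88.9
scene tape_mid 0.95 [285. 184.] 662 med [395.  49.  32.] z98 51 rect [358.6  54. ] [ 90.7 147.5] 83.4
side table z 0.00019639769223600556
side tray_lead 0.65 [289. 262.] 1564 med [558. -87.   6.] z98 20 rect [561.1 -83.7] [ 64.7 201.7] 1.8
side tray_handle 0.7 [372. 284.] 333 med [ 698. -253.   55.] z98 69 rect [ 720.5 -179.5] [160.3  45.4] 73.2
side dock 0.76 [268. 168.] 1265 med [534. 331.  24.] z98 69 rect [543.5 356.4] [458.1 123.3] 81.3
side keeper 0.54 [261. 200.] 166 med [521. 148.  18.] z98 27 rect [522.8 151.1] [91.5 15.7] 16.8
side keeper_knob 0.63 [260. 201.] 39 med [498. 141.  54.] z98 63 rect [496.7 140.4] [10.1 13. ] 87.8
side radio0_mid 0.81 [378. 231.] 934 med [ 750. -103.   92.] z98 168 rect [769.1 -45.9] [419.3  48.8] 71.2
side tape_mid 0.63 [209. 219.] 1158 med [383.  26.  29.] z98 46 rect [367.9  82.9] [ 88.1 169.2] 22.7
```

Run:
```python
from h import *
for n in ["scene","side"]:
    z=np.load(n+'.npz');p,d,C=z['p'],z['d'],z['C'];Z=C[...,2]-(.003 if n=='scene' else 0)
    m=((Z>.017)&(Z<.03)&(C[...,1]<-.13)&(d>0)&(C[...,0]<.75)&(C[...,0]>.2)).astype(np.uint8)
    k,l,s,c=cv2.connectedComponentsWithStats(m)
    for i in range(1,k):
        if s[i,4]<25: continue
        P=C[l==i];print(n,np.round(c[i]),s[i,4],np.median(p[l==i],0),*rect(P), np.round(P[:,2].max()*1000))
    # tray axis fit (walls), dock rails & keeper
    def line(name,box,zr,pix=None):
        q=(C[...,0]>box[0])&(C[...,0]<box[1])&(C[...,1]>box[2])&(C[...,1]<box[3])&(Z>zr[0])&(Z<zr[1])&(d>0)
        P=C[q][:,:2]*1000
        if len(P)<10: print(name,'few');return
        vx,vy,x,y=cv2.fitLine(P.astype(np.float32),cv2.DIST_HUBER,0,.01,.01).ravel()
        print(n,name,len(P),'dir',round(np.degrees(np.arctan2(vy,vx)),1),'at',round(x,1),round(y,1),'ymin/max',P[:,1].min().round(),P[:,1].max().round(), 'rect',*rect(C[q]))
    line('tray wall lowx',(.50,.545,-.2,.03),(.008,.02))
    line('tray wall highx',(.58,.62,-.2,.03),(.008,.02))
    line('rail lowx',(.48,.55,.19,.32),(.012,.035))
    line('rail highx',(.555,.63,.19,.32),(.012,.035))
    line('hood',(.4,.7,.2,.6),(.055,.075))
    line('knob',(.48,.62,.05,.19),(.045,.07))
    line('handle',(.48,.62,-.2,.19-.3),(.045,.07))
    line('bar',(.45,.62,.1,.18),(.014,.024))
a=cv2.imread('pics/side0.png')[180:330,200:340];cv2.imwrite('pics/c1.png',cv2.resize(a,None,fx=4,fy=4,interpolation=2))
```

```text
scene [166. 184.] 117 [139. 141.   6.] [ 327.3 -327.4] [54.7 32.6] 53.2 33.0
scene [197. 189.] 122 [138.   12.    9.5] [ 366.1 -230.4] [49.7 35.1] 81.3 32.0
scene [157. 212.] 136 [139.  11.   8.] [ 449.  -349.4] [53.3 31.8] 40.3 32.0
scene [188. 211.] 137 [12. 12. 13.] [ 461.8 -257.8] [34.6 48.6] 19.7 32.0
scene [187. 236.] 122 [12.5 12.  13. ] [ 565.  -258.9] [52.1 29.9] 19.2 32.0
scene [220. 234.] 31 [3. 4. 3.] [ 571.4 -164. ] [11.1 27.8] 6.4 33.0
scene [155. 248.] 168 [139. 148. 153.] [ 594.8 -345.3] [33.9 49.4] 37.3 31.0
scene [200. 280.] 73 [6. 6. 5.] [ 721.4 -221.2] [28.2 63. ] 18.4 33.0
scene tray wall lowx 154 dir -88.2 at 531.4 -71.6 ymin/max -182.0 14.0 rect [533.1 -84. ] [195.9  21.5] 89.5
scene tray wall highx 183 dir -88.4 at 591.1 -84.0 ymin/max -181.0 16.0 rect [587.7 -82.9] [ 16.1 197.4] 1.4
scene rail lowx 192 dir 80.3 at 497.9 253.5 ymin/max 190.0 320.0 rect [497.3 254.9] [131.2  19.5] 83.5
scene rail highx 234 dir 84.5 at 577.6 255.2 ymin/max 190.0 319.0 rect [573.4 255.6] [129.7  24.6] 85.2
scene hood 611 dir -6.8 at 554.5 361.0 ymin/max 326.0 400.0 rect [549.7 36
[... 1014 characters left out ...]
.4
side tray wall highx 197 dir -88.4 at 589.5 -92.3 ymin/max -183.0 16.0 rect [587.6 -83.8] [ 14.7 199.1] 0.7
side rail lowx 88 dir 80.9 at 496.1 254.2 ymin/max 191.0 319.0 rect [496.9 254.3] [129.5  14.8] 81.6
side rail highx 102 dir 86.0 at 573.6 250.4 ymin/max 190.0 320.0 rect [575.2 255. ] [129.1  14.8] 85.9
side hood 403 dir -3.9 at 546.9 347.9 ymin/max 325.0 401.0 rect [547.9 362.3] [ 69.3 107.9] 83.5
side knob 43 dir -2.6 at 497.1 141.1 ymin/max 135.0 151.0 rect [496.  143.3] [12.3 15.4] 70.6
side handle 99 dir 89.2 at 562.8 -168.8 ymin/max -180.0 -151.0 rect [ 563.5 -165.9] [14.3 29. ] 1.4
side bar 166 dir 13.0 at 532.8 153.5 ymin/max 135.0 179.0 rect [515.2 156. ] [123.5  38.7] 3.8
```

View pics/c1.png

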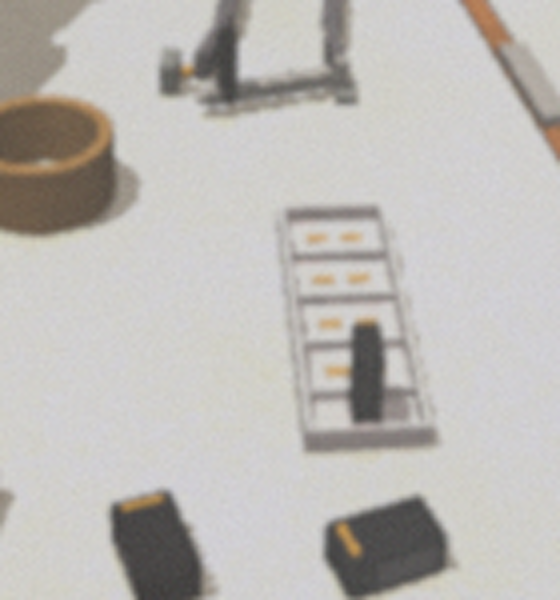

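Two black packs fit the description: A at side (238,317), about (461,−258) mm, and B at side (296,317), about (565,−260) mm. The enlarged crop shows both black with an orange stripe. The red pair, the yellow and the white block are decoys. The tray is empty and its heading is about 91.7°. The dock heading is about 83.5°, and the keeper stands at about 0.42 rad.

```bash
cat >> h.py <<'E'
def plan(*wps):
    "wps: (x,y,z mm, jaw yaw deg or None): print tool-frame shift/turn from measured pose"
    o=monitor.get_obs();T=R.from_euler('xyz',o['tool_rot'],degrees=True).as_matrix();p=np.array(o['tool_pos'])
    j=np.degrees(np.arctan2(T[1,2],T[0,2]))
    print('t',round(o['time_s'],2),'pos',np.round(p*1000,1),'jaw',round(j,1),'down',np.round(T[:,0],3),'q7',round(o['qpos'][6],1),'F',np.round(o['force'],1),'w',round(o['grip_width']*1000,1))
    for x,y,z,a in wps:
        s=T.T@(np.array([x,y,z])/1000-p)
        # turn about tool x (down): +turn = clockwise from above = yaw decreases
        t=0 if a is None else -((a-j+90)%180-90)
        print([x,y,z,a],'->',np.round(s,4).tolist(),round(t,1))
E
python3 - <<'E'
from h import *
plan((480,350,240,None),(560,0,240,None),(461,-258,200,109.5),(461,-258,60,109.5),(461,-258,31,109.5))
E
```

```text
t 1.05 pos [259.6 595.9 241.6] jaw 66.5 down [ 0.  0. -1.] q7 -3.3 F [ 0.1 -0.9 -0. ] w 86.9
[480, 350, 240, None] -> [0.0016, -0.3003, -0.1375] 0
[560, 0, 240, None] -> [0.0016, -0.5134, -0.4264] 0
[461, -258, 200, 109.5] -> [0.0415, -0.5257, -0.7025] -43.0
[461, -258, 60, 109.5] -> [0.1815, -0.5257, -0.7025] -43.0
[461, -258, 31, 109.5] -> [0.2105, -0.5257, -0.7025] -43.0
```

>>> {"op": "step_arm", "data": {"deltas": [[1, 0, -0.05, -0.023, 0], [1, 0, -0.1, -0.046, 10], [1, 0, -0.15, -0.069, 20], [1, 0, -0.2, -0.092, 30], [1, 0, -0.25, -0.115, 40], [1, 0, -0.3, -0.137, 50], [1, 0, -0.335, -0.185, 60], [1, 0, -0.37, -0.233, 70], [1, 0, -0.406, -0.282, 80], [1, 0, -0.442, -0.33, 90], [1, 0, -0.478, -0.378, 100], [1, 0, -0.513, -0.426, 110]]}}

```text
time_s: 2.55
tool_pos: [0.5601, -0.0013, 0.242]
tool_rot: [70.8, 89.9, 26.9]
force: [0.9, 1.0, 0.1]
grip_width: 0.0872
```

Run:
```python
from h import *
plan((461,-240,200,109.5),(461,-258,160,109.5),(461,-258,60,109.5))
p,d,C=cloud('wrist');cv2.imwrite('pics/w1.png',p[:,:,::-1]);print(camera_model('wrist'))
```

```text
t 2.55 pos [560.1  -1.3 242. ] jaw -43.9 down [ 0.001  0.001 -1.   ] q7 -42.9 F [0.9 1.  0.1] w 87.2
[461, -240, 200, 109.5] -> [0.0417, -0.2409, 0.0939] 26.6
[461, -258, 160, 109.5] -> [0.0817, -0.2539, 0.1063] 26.6
[461, -258, 60, 109.5] -> [0.1817, -0.254, 0.1063] 26.6
{'fx': 325.19226210127806, 'fy': 325.19226210127806, 'cx': 278.7007759538475, 'cy': 210.1153257038015, 'xyz': array([0.6196891 , 0.04977075, 0.38622045]), 'attitude': array([162.17409116,  -0.45445047, -44.85574164])}
```

>>> {"op": "step_arm", "data": {"deltas": [[1, 0.01, -0.046, 0.02, 9], [1, 0.02, -0.092, 0.04, 18], [1, 0.03, -0.138, 0.06, 26.6], [1, 0.04, -0.184, 0.08, 26.6], [1, 0.06, -0.23, 0.1, 26.6], [1, 0.08, -0.254, 0.106, 26.6], [1, 0.08, -0.254, 0.106, 26.6]]}}

```text
time_s: 3.48
tool_pos: [0.4596, -0.258, 0.1605]
tool_rot: [-119.9, 89.8, 169.7]
force: [0.6, -0.1, -0.3]
grip_width: 0.0869
```

```bash
cat >> h.py <<'E'
def blobs(n,zlo,zhi,box,dark=True,mn=40):
    p,d,C=cloud(n)
    m=(C[...,2]>zlo)&(C[...,2]<zhi)&(C[...,0]>box[0])&(C[...,0]<box[1])&(C[...,1]>box[2])&(C[...,1]<box[3])&(d>0)
    k,l,s,c=cv2.connectedComponentsWithStats(m.astype(np.uint8))
    for i in range(1,k):
        if s[i,4]<mn: continue
        P=C[l==i];print(n,np.round(c[i]),s[i,4],'rgb',np.median(p[l==i],0),'rect',*rect(P),'z',np.round(np.median(P[:,2])*1000,1))
    return p,d,C
E
python3 - <<'E'
from h import *
plan()
p,d,C=blobs('wrist',.016,.034,(.2,.66,-.45,-.12))
cv2.imwrite('pics/w2.png',p[:,:,::-1])
blobs('side',.016,.034,(.3,.66,-.45,-.2))
E
```

```text
t 3.48 pos [ 459.6 -258.   160.5] jaw -70.4 down [-0.003  0.    -1.   ] q7 -38.4 F [ 0.6 -0.1 -0.3] w 86.9
wrist [198.  22.] 58 rgb [104. 101.  99.] rect [ 594.9 -131.8] [ 4.5 20.5] 3.6 z 16.4
wrist [232.  31.] 107 rgb [106. 104. 101.] rect [ 595.8 -162.1] [35.4  8.8] 81.3 z 16.5
wrist [231.  64.] 124 rgb [38.  36.  34.5] rect [ 562.5 -172.4] [13.9 23.7] 44.0 z 20.7
wrist [321.  92.] 2002 rgb [34. 34. 33.] rect [ 567.8 -255.9] [50.1 30.7] 20.9 z 25.9
wrist [417. 101.] 1662 rgb [131. 137. 140.] rect [ 596.8 -341.2] [30.7 50. ] 37.0 z 25.9
wrist [279. 201.] 1849 rgb [60. 61. 61.] rect [ 463.6 -255. ] [30.8 49.8] 18.3 z 25.6
wrist [362. 236.] 1090 rgb [128.5  41.   39. ] rect [ 452.4 -345.7] [49.3 30.7] 40.5 z 25.4
wrist [224. 276.] 1259 rgb [129.  41.  39.] rect [ 369.4 -227.5] [50.1 30.3] 79.7 z 25.1
wrist [299. 335.] 807 rgb [128. 129.  31.] rect [ 328.6 -325.6] [48.7 30.7] 48.0 z 25.2
side [187. 304.] 370 rgb [221.  68.  63.] rect [ 366.3 -231.4] [50.6 29.9] 78.5 z 23.6
side [239. 314.] 394 rgb [79. 76. 73.] rect [ 460.7 -259. ] [30.5 50.9] 17.7 z 23.5
side [296. 313.] 398 rgb [78. 75. 73.] rect [ 565.  -259.8] [50.1 31.9] 18.1 z 23.4
side [154. 348.] 532 rgb [225. 200.  10.] rect [ 326.  -329.4] [50.1 31.7] 50.4 z 23.4
side [319. 352.] 533 rgb [225. 224. 220.] rect [ 593.8 -345.9] [31.1 50.1] 36.4 z 23.4
side [229. 357.] 552 rgb [210.  67.  62.] rect [ 448.6 -350.9] [49.8 30.9] 41.8 z 23.4
```

View pics/w2.png

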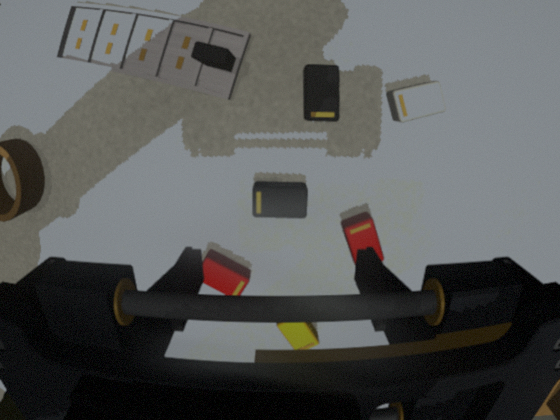

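The wrist view shows pack A at (280,199) between the jaws and B at (321,92), with the decoys coloured. The wrist and side positions differ by about 3 mm, so I use the mean and descend.

Run:
```python
from h import *
plan((462,-257.5,60,108.3),(462,-257.5,31,108.3))
```

```text
t 3.58 pos [ 462.5 -255.7  161.9] jaw -70.1 down [ 0.001  0.001 -1.   ] q7 -38.4 F [-0.2  0.8 -0.2] w 87.1
[462, -257.5, 60, 108.3] -> [0.1019, -0.0011, 0.0015] 1.6
[462, -257.5, 31, 108.3] -> [0.1309, -0.0011, 0.0015] 1.6
```

>>> {"op": "step_arm", "data": {"deltas": [[1, 0.05, 0, 0, 1.6], [1, 0.1, 0, 0, 1.6], [1, 0.131, 0, 0, 1.6], [1, 0.131, 0, 0, 1.6], [-0.2, 0.131, 0, 0, 1.6], [-0.2, 0.131, 0, 0, 1.6], [-0.2, 0.131, 0, 0, 1.6], [-0.2, 0.131, 0, 0, 1.6]], "newtons": 25}}

```text
time_s: 4.58
tool_pos: [0.4621, -0.2567, 0.0312]
tool_rot: [73.1, 89.9, 1.3]
force: [-0.0, 0.1, 0.2]
grip_width: 0.0548
```

Run:
```python
from h import *
plan((462,-257,120,None))
blobs('side',.005,.06,(.4,.52,-.32,-.2))
```

```text
t 4.58 pos [ 462.1 -256.7   31.2] jaw -71.7 down [ 0.001  0.    -1.   ] q7 -32.1 F [-0.   0.1  0.2] w 54.8
[462, -257, 120, None] -> [-0.0888, -0.0001, 0.0003] 0
side [243. 328.] 83 rgb [69. 65. 61.] rect [ 466.9 -290.4] [12.5 31. ] 79.3 z 18.7
```

>>> {"op": "step_arm", "data": {"deltas": [[-0.3, 0, 0, 0, 0], [-0.3, 0, 0, 0, 0], [-0.3, 0, 0, 0, 0], [-0.3, -0.03, 0, 0, 0], [-0.3, -0.07, 0, 0, 0], [-0.3, -0.11, 0, 0, 0]]}}

```text
time_s: 5.38
tool_pos: [0.461, -0.2564, 0.1409]
tool_rot: [-116.1, 89.9, 172.1]
force: [0.5, 0.1, -0.2]
grip_width: 0.0495
```

Run:
```python
from h import *
plan((559,-7,140,1.7),(559,-7,80,1.7))
```

```text
t 5.38 pos [ 461.  -256.4  140.9] jaw -71.8 down [-0.001  0.    -1.   ] q7 -38.8 F [ 0.5  0.1 -0.2] w 49.5
[559, -7, 140, 1.7] -> [0.0008, 0.1712, -0.2062] -73.5
[559, -7, 80, 1.7] -> [0.0608, 0.1712, -0.2062] -73.5
```

>>> {"op": "step_arm", "data": {"deltas": [[-0.3, 0, 0.021, -0.026, -9], [-0.3, 0, 0.043, -0.052, -18.5], [-0.3, 0, 0.064, -0.077, -28], [-0.3, 0, 0.086, -0.103, -37], [-0.3, 0, 0.107, -0.129, -46], [-0.3, 0, 0.128, -0.155, -55], [-0.3, 0, 0.15, -0.18, -64.5], [-0.3, 0.03, 0.1712, -0.2062, -73.5], [-0.3, 0.06, 0.1712, -0.2062, -73.5], [-0.3, 0.06, 0.1712, -0.2062, -73.5]]}}

```text
time_s: 6.62
tool_pos: [0.557, -0.0071, 0.0777]
tool_rot: [-170.5, 89.6, -168.7]
force: [0.3, 0.0, -0.9]
grip_width: 0.0497
```

Run:
```python
from h import *
plan()
p,d,C=cloud('wrist');plan()
cv2.imwrite('pics/w3.png',cv2.resize(p[:,:,::-1],None,fx=1.4,fy=1.4));np.savez('w3.npz',p=p,d=d,C=C)
m=(d>0)&(C[...,2]>.055)&(C[...,2]<.08)&(abs(C[...,0]-.56)<.045)&(abs(C[...,1]+.007)<.04)
print('pack top',rect(C[m]),np.median(C[m][:,2]))
m=(d>0)&(C[...,2]>.008)&(C[...,2]<.02)&(abs(C[...,0]-.56)<.05)&(C[...,1]<.04)&(C[...,1]>-.2)
P=C[m]*1000;print('tray walls',rect(C[m]),len(P))
for lo,hi in((520,540),(580,605)):
    Q=P[(P[:,0]>lo)&(P[:,0]<hi)];print(cv2.fitLine(Q[:,:2].astype(np.float32),cv2.DIST_HUBER,0,.01,.01).ravel(),len(Q))
```

```text
t 6.62 pos [557.   -7.1  77.7] jaw 1.8 down [-0.006 -0.001 -1.   ] q7 6.7 F [ 0.3  0.  -0.9] w 49.7
t 6.67 pos [558.5  -7.7  79.5] jaw 1.7 down [-0.003 -0.001 -1.   ] q7 6.7 F [ 0.2  0.2 -0.4] w 49.8
pack top (array([558.3,  -5. ]), array([67.8, 28. ]), 0.4) 0.07315440545478985
tray walls (array([562. , -50.1]), array([ 64.7, 133.3]), 1.7) 2227
[ 2.7550029e-02 -9.9962044e-01  5.3291919e+02 -3.5724533e+01] 560
[ 2.2694025e-02 -9.9974245e-01  5.9017078e+02 -3.0817131e+01] 745
```

View pics/w3.png

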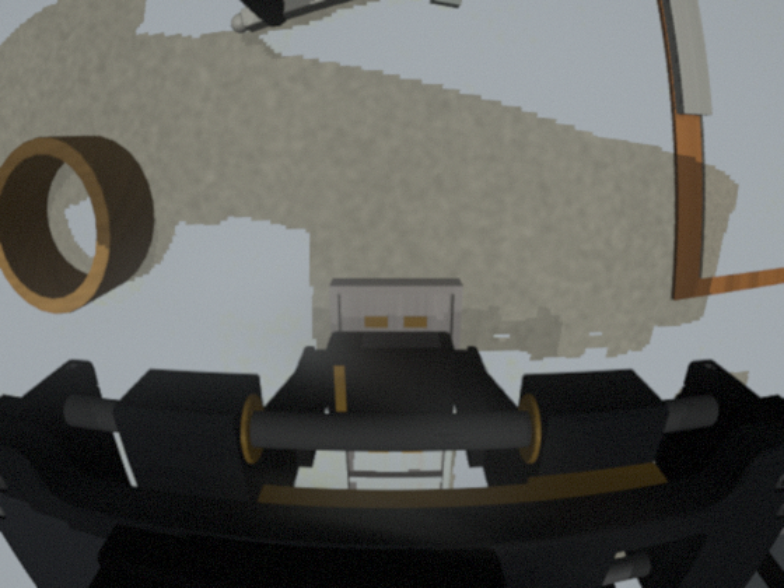

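>>> {"op": "step_arm", "data": {"deltas": [[-0.3, 0.015, -0.0005, 0.001, 0], [-0.3, 0.028, -0.0005, 0.001, 0], [-0.3, 0.036, -0.0005, 0.001, 0], [-0.3, 0.04, -0.0005, 0.001, 0], [-0.3, 0.0435, -0.0005, 0.001, 0], [-0.3, 0.0435, -0.0005, 0.001, 0]]}}

```text
time_s: 7.42
tool_pos: [0.5607, -0.0076, 0.037]
tool_rot: [115.9, 90.0, 117.6]
force: [-0.4, 0.4, -1.4]
grip_width: 0.05
```

Run:
```python
from h import *
plan()
p,d,C=cloud('side');plan()
cv2.imwrite('pics/s4.png',cv2.resize(p[180:320,220:380,::-1],None,fx=4,fy=4,interpolation=2))
```

```text
t 7.42 pos [560.7  -7.6  37. ] jaw 1.8 down [-0.  0. -1.] q7 8.4 F [-0.4  0.4 -1.4] w 50.0
t 7.47 pos [560.8  -7.6  37.2] jaw 1.8 down [ 0.  0. -1.] q7 8.4 F [-0.1  0.4 -0.1] w 49.9
```

View pics/s4.png

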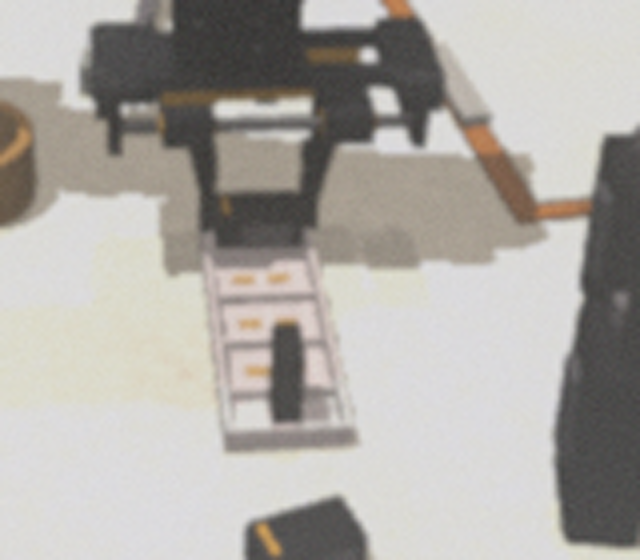

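The pack sits over the foremost pocket at about (255,215) in the crop. It needs to go slightly lower before release.

>>> {"op": "step_arm", "data": {"deltas": [[-0.3, 0.0012, 0, 0, 0], [-0.3, 0.0012, 0, 0, 0], [0.5, 0.0012, 0, 0, 0], [0.5, 0.0012, 0, 0, 0], [0.5, 0.0012, 0, 0, 0], [0.5, 0.0012, 0, 0, 0], [0.6, -0.03, 0, 0, 0], [1, -0.08, 0, 0, 0], [1, -0.12, 0, 0, 0]]}}

```text
time_s: 8.6
tool_pos: [0.5609, -0.0077, 0.1589]
tool_rot: [4.4, 89.9, 6.2]
force: [1.0, 0.3, 0.0]
grip_width: 0.082
```

Run:
```python
from h import *
plan()
blobs('side',.008,.045,(.45,.66,-.32,.08))
p,d,C=blobs('wrist',.02,.04,(.5,.62,-.3,.05));cv2.imwrite('pics/w5.png',p[:,:,::-1])
plan((567,-258,130,19.5),(567,-258,31,19.5))
```

```text
t 8.6 pos [560.9  -7.7 158.9] jaw 1.8 down [ 0.001  0.    -1.   ] q7 4.7 F [1.  0.3 0. ] w 82.0
side [287. 257.] 918 rgb [149.  140.5 137. ] rect [560.9 -85.6] [ 64.4 199.2] 2.0 z 14.3
side [296. 315.] 499 rgb [85. 83. 82.] rect [ 564.5 -260. ] [49.7 31.4] 19.3 z 23.0
wrist [273. 204.] 1783 rgb [59. 61. 61.] rect [560.5  -6.7] [50.  29.6] 0.9 z 26.6
wrist [273. 333.] 149 rgb [29. 31. 31.] rect [ 563.4 -149.7] [13.3  3.8] 6.1 z 30.5
t 8.7 pos [563.9  -7.8 162.2] jaw 1.7 down [ 0.009  0.002 -1.   ] q7 4.7 F [0.4 0.1 0.1] w 84.9
[567, -258, 130, 19.5] -> [0.0319, -0.2503, -0.0049] -17.8
[567, -258, 31, 19.5] -> [0.1309, -0.2504, -0.0058] -17.8
```

View pics/w5.png

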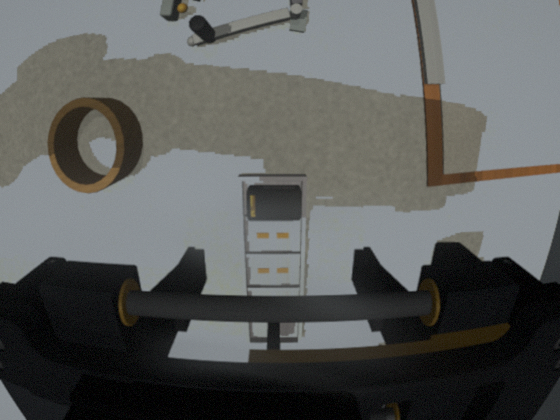

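>>> {"op": "step_arm", "data": {"deltas": [[1, 0, -0.05, -0.001, -4], [1, 0, -0.1, -0.001, -9], [1, 0, -0.15, -0.002, -14], [1, 0, -0.2, -0.003, -17.8], [1, 0.02, -0.25, -0.003, -17.8], [1, 0.06, -0.2503, -0.003, -17.8], [1, 0.06, -0.2503, -0.003, -17.8]]}}

```text
time_s: 9.57
tool_pos: [0.5624, -0.257, 0.0932]
tool_rot: [141.7, 89.5, 161.2]
force: [1.1, 0.8, -0.6]
grip_width: 0.087
```

Run:
```python
from h import *
plan()
blobs('wrist',.016,.034,(.5,.62,-.33,-.2))
blobs('wrist',.016,.034,(.5,.62,-.33,-.2))
plan((565.7,-258,31,19.5))
```

```text
t 9.57 pos [ 562.4 -257.    93.2] jaw 19.5 down [-0.007  0.003 -1.   ] q7 52.1 F [ 1.1  0.8 -0.6] w 87.0
wrist [282. 233.] 2919 rgb [44. 45. 43.] rect [ 567.3 -257.1] [50.5 29.7] 21.0 z 27.0
wrist [289. 324.] 44 rgb [129. 134. 132.] rect [ 597.7 -328. ] [ 3.9 14.2] 89.9 z 27.6
wrist [280. 231.] 2842 rgb [45. 46. 44.] rect [ 566.9 -257.5] [50.3 29.8] 20.7 z 26.5
t 9.68 pos [ 565.6 -257.1   97.1] jaw 19.6 down [-0.001  0.001 -1.   ] q7 52.1 F [ 0.6 -0.7 -0.5] w 87.0
[565.7, -258, 31, 19.5] -> [0.0661, -0.001, -0.0002] 0.1
```

>>> {"op": "step_arm", "data": {"deltas": [[1, 0.03, 0, 0, -1], [1, 0.055, 0, 0, -1], [1, 0.066, 0, 0, -1], [1, 0.066, 0, 0, -1], [-0.3, 0.066, 0, 0, -1], [-0.3, 0.066, 0, 0, -1], [-0.3, 0.066, 0, 0, -1], [-0.3, 0.066, 0, 0, -1], [-0.3, 0.066, 0, 0, -1], [-0.3, 0.066, 0, 0, -1], [-0.3, 0.03, 0, 0, -1], [-0.3, -0.044, 0, 0, -1]]}}

```text
time_s: 11.18
tool_pos: [0.5634, -0.2567, 0.1277]
tool_rot: [144.0, 89.6, 164.6]
force: [1.4, -0.2, -1.5]
grip_width: 0.0497
```

Run:
```python
from h import *
plan((560.5,-47.5,140,1.7),(560.5,-47.5,80,1.7))
```

```text
t 11.18 pos [ 563.4 -256.7  127.7] jaw 20.6 down [-0.006  0.002 -1.   ] q7 52.2 F [ 1.4 -0.2 -1.5] w 49.7
[560.5, -47.5, 140, 1.7] -> [-0.0119, 0.197, 0.0708] 18.9
[560.5, -47.5, 80, 1.7] -> [0.0481, 0.1967, 0.0711] 18.9
```

>>> {"op": "step_arm", "data": {"deltas": [[-0.3, 0, 0.05, 0.017, 4], [-0.3, 0, 0.1, 0.035, 9], [-0.3, 0, 0.15, 0.052, 14], [-0.3, 0, 0.1977, 0.069, 18.8], [-0.3, 0.03, 0.1977, 0.069, 18.8], [-0.3, 0.06, 0.1977, 0.069, 18.8], [-0.3, 0.06, 0.1977, 0.069, 18.8]]}}

```text
time_s: 12.05
tool_pos: [0.5581, -0.0484, 0.0672]
tool_rot: [-177.1, 89.7, -175.3]
force: [0.4, 0.3, -0.8]
grip_width: 0.0497
```

Run:
```python
from h import *
p,d,C=cloud('wrist');p,d,C=cloud('wrist');plan()
def r(a,b,z0,z1,y0,y1):
    m=(d>0)&(C[...,2]>z0)&(C[...,2]<z1)&(C[...,0]>a)&(C[...,0]<b)&(C[...,1]>y0)&(C[...,1]<y1);return C[m]
print('held',rect(r(.53,.595,.06,.085,-.08,0)))
print('A',rect(r(.52,.6,.022,.034,-.03,.03)))
W=r(.51,.61,.009,.019,-.2,.04);print('walls',rect(W))
plan((561,-47.7,36,1.7))
```

```text
t 12.15 pos [560.8 -48.9  70. ] jaw 1.7 down [ 0. -0. -1.] q7 12.7 F [ 0.3  0.2 -1.1] w 49.3
held (array([562.6, -46.5]), array([64.9, 27.9]), 0.4)
A (array([561.9,  -7. ]), array([50.3, 30. ]), 2.0)
walls (array([562.3, -65. ]), array([ 64.5, 163.7]), 1.7)
t 12.15 pos [560.8 -48.9  70. ] jaw 1.7 down [ 0. -0. -1.] q7 12.7 F [ 0.3  0.2 -1.1] w 49.3
[561, -47.7, 36, 1.7] -> [0.034, 0.0012, 0.0003] 0.0
```

>>> {"op": "step_arm", "data": {"deltas": [[-0.3, 0.01, 0.001, -0.0005, 0], [-0.3, 0.022, 0.001, -0.0005, 0], [-0.3, 0.029, 0.001, -0.0005, 0], [-0.3, 0.034, 0.001, -0.0005, 0], [-0.3, 0.034, 0.001, -0.0005, 0], [-0.3, 0.034, 0.001, -0.0005, 0]]}}

```text
time_s: 12.9
tool_pos: [0.5601, -0.0476, 0.0355]
tool_rot: [-3.5, 90.0, -1.7]
force: [-0.1, -0.6, -0.8]
grip_width: 0.0498
```

Run:
```python
from h import *
p,d,C=cloud('side');plan()
cv2.imwrite('pics/s6.png',cv2.resize(p[180:320,220:380,::-1],None,fx=4,fy=4,interpolation=2))
```

```text
t 12.95 pos [560.1 -47.6  35.6] jaw 1.8 down [ 0.  0. -1.] q7 13.9 F [ 0.3  0.3 -1.2] w 49.5
```

>>> {"op": "step_arm", "data": {"deltas": [[0.5, 0, 0, 0, 0], [0.5, 0, 0, 0, 0], [0.5, 0, 0, 0, 0], [0.5, 0, 0, 0, 0], [0.6, -0.03, 0, 0, 0], [1, -0.08, 0, 0, 0], [1, -0.13, 0, 0, 0], [1, -0.13, 0, 0, 0], [1, -0.13, 0, 0, 0]]}}

```text
time_s: 14.08
tool_pos: [0.5596, -0.0475, 0.1652]
tool_rot: [133.4, 90.0, 135.2]
force: [-0.4, 0.1, -0.5]
grip_width: 0.0862
```

Run:
```python
from h import *
plan()
p,d,C=blobs('wrist',.02,.036,(.5,.62,-.3,.05));cv2.imwrite('pics/w7.png',p[:,:,::-1])
blobs('wrist',.04,.07,(.45,.62,.06,.19),mn=10)
blobs('side',.009,.045,(.45,.66,-.32,.08))
blobs('scene',.043,.07,(.45,.62,.06,.19),mn=10)
plan((495,143,140,107),(495,143,46,107))
```

```text
t 14.07 pos [559.6 -47.5 165.2] jaw 1.8 down [-0.  0. -1.] q7 9.5 F [-0.4  0.1 -0.5] w 86.2
wrist [281. 161.] 1923 rgb [34. 35. 34.] rect [560.2  -7.3] [50.3 30. ] 1.6 z 27.9
wrist [279. 204.] 1784 rgb [58. 60. 59.] rect [559.5 -46.8] [49.9 29.6] 1.4 z 28.1
side [287. 254.] 1067 rgb [102.  95.  88.] rect [560.8 -86.2] [ 64.2 197.9] 1.9 z 19.3
scene [323. 199.] 35 rgb [4. 6. 6.] rect [498.9 144.8] [12.7 11.8] 73.1 z 58.5
t 14.28 pos [559.1 -47.6 164.1] jaw 1.8 down [-0.003 -0.    -1.   ] q7 9.5 F [ 0.2  0.3 -0. ] w 86.9
[495, 143, 140, 107] -> [0.0242, 0.1924, -0.0581] 74.8
[495, 143, 46, 107] -> [0.1182, 0.1925, -0.0579] 74.8
```

View pics/w7.png

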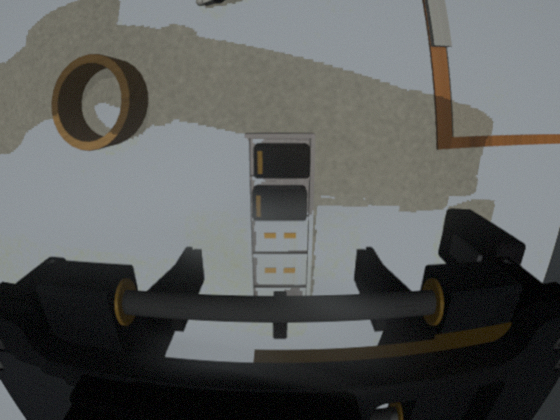

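Both packs lie flat, at (281,161) and (279,204), in the two foremost pockets. Next is the keeper, so I check what stands near its knob.

Run:
```python
from h import *
for n in ['side','scene']:
    z=np.load(n+'.npz');C=z['C'];d=z['d']
    m=(d>0)&(C[...,0]>.42)&(C[...,0]<.6)&(C[...,1]>.1)&(C[...,1]<.2)&(C[...,2]>.008)
    P=C[m]*1000
    H,xe,ye=np.histogram2d(P[:,0],P[:,1],bins=[range(440,610,10),range(110,210,10)])
    g=[[int(max(P[(P[:,0]//10*10==x)&(P[:,1]//10*10==y)][:,2],default=0)) for y in range(110,200,10)] for x in range(440,600,10)]
    print(n,'cols y110..190');[print(x,r) for x,r in zip(range(440,600,10),g)]
```

```text
side cols y110..190
440 [0, 0, 0, 0, 0, 0, 0, 0, 0]
450 [0, 0, 0, 0, 0, 24, 24, 24, 0]
460 [0, 0, 0, 0, 0, 23, 24, 25, 18]
470 [0, 0, 15, 18, 0, 17, 20, 24, 22]
480 [0, 0, 21, 20, 0, 0, 0, 23, 22]
490 [0, 0, 61, 63, 61, 0, 0, 0, 9]
500 [0, 0, 61, 63, 0, 0, 0, 0, 0]
510 [0, 0, 0, 21, 20, 0, 0, 0, 0]
520 [0, 0, 0, 21, 21, 19, 0, 0, 0]
530 [0, 0, 0, 14, 22, 17, 0, 0, 0]
540 [0, 0, 0, 0, 21, 22, 0, 0, 0]
550 [0, 0, 0, 0, 22, 20, 0, 0, 0]
560 [0, 0, 0, 0, 19, 21, 18, 20, 22]
570 [0, 0, 0, 0, 0, 27, 0, 22, 23]
580 [0, 0, 0, 0, 0, 0, 0, 0, 0]
590 [0, 0, 0, 0, 0, 0, 0, 0, 0]
scene cols y110..190
440 [0, 0, 0, 0, 0, 0, 0, 0, 0]
450 [0, 0, 0, 0, 0, 25, 28, 27, 26]
460 [0, 0, 8, 0, 0, 27, 30, 28, 0]
470 [0, 0, 0, 22, 0, 0, 21, 24, 26]
480 [0, 0, 21, 61, 0, 0, 0, 25, 24]
490 [0, 0, 66, 65, 60, 0, 9, 22, 11]
500 [0, 0, 62, 67, 57, 0, 0, 9, 0]
510 [0, 0, 0, 23, 22, 0, 0, 0, 0]
520 [0, 0, 0, 29, 26, 0, 0, 0, 0]
530 [0, 0, 0, 22, 26, 21, 0, 0, 0]
540 [0, 0, 0, 0, 22, 24, 0, 0, 0]
550 [0, 0, 0, 0, 24, 24, 0, 0, 0]
560 [0, 0, 0, 0, 24, 26, 20, 24, 26]
570 [0, 0, 0, 0, 8, 30, 27, 28, 27]
580 [0, 0, 0, 0, 10, 30, 24, 18, 0]
590 [0, 0, 0, 0, 0, 0, 10, 0, 0]
```

>>> {"op": "step_arm", "data": {"deltas": [[1, 0, 0.03, -0.007, 9.4], [1, 0, 0.06, -0.014, 18.8], [1, 0, 0.09, -0.021, 28], [1, 0, 0.12, -0.03, 37.5], [1, 0, 0.145, -0.037, 47], [1, 0, 0.17, -0.045, 56], [1, 0, 0.185, -0.051, 65.5], [1, 0.02, 0.193, -0.055, 74.8], [1, 0.05, 0.193, -0.055, 74.8], [1, 0.05, 0.193, -0.055, 74.8]]}}

```text
time_s: 15.52
tool_pos: [0.4967, 0.1428, 0.1129]
tool_rot: [-78.1, 89.6, -151.1]
force: [-1.0, -0.2, 0.5]
grip_width: 0.0867
```

Run:
```python
from h import *
p,d,C=blobs('wrist',.047,.07,(.45,.62,.06,.19),mn=10)
plan((498,143.5,48,107))
```

```text
wrist [275. 234.] 466 rgb [44. 44. 41.] rect [500.2 147.2] [13.2 12.7] 64.3 z 63.6
t 15.57 pos [498.1 143.1 114.5] jaw -73.0 down [-0.003 -0.002 -1.   ] q7 -87.7 F [-0.3  0.   0.1] w 86.8
[498, 143.5, 48, 107] -> [0.0665, 0.0002, -0.0005] -0.0
```

>>> {"op": "step_arm", "data": {"deltas": [[1, 0.03, 0, -0.001, 0], [1, 0.055, 0, -0.001, 0], [1, 0.066, 0, -0.001, 0], [-0.8, 0.066, 0, -0.001, 0], [-0.8, 0.066, 0, -0.001, 0], [-0.8, 0.066, 0, -0.001, 0], [-0.8, 0.066, 0, -0.001, 0], [-0.8, 0.066, 0, -0.001, 0], [-0.8, 0.066, 0, -0.001, 0], [-0.8, 0.066, 0, -0.001, 0], [-0.8, 0.066, 0, -0.001, 0]], "newtons": 10}}

```text
time_s: 16.95
tool_pos: [0.4988, 0.1446, 0.0496]
tool_rot: [155.8, 90.0, 82.8]
force: [-0.6, 1.1, -0.0]
grip_width: 0.0153
```

Run:
```python
from h import *
plan()
o=monitor.get_obs();T=R.from_euler('xyz',o['tool_rot'],degrees=True).as_matrix();p=np.array(o['tool_pos'])
H=np.array([.575,.167]);v=p[:2]-H;a0=np.degrees(np.arctan2(v[1],v[0]));print('r',np.hypot(*v),'ang',a0)
for a in range(0,94,8):
    q=np.append(H+.080*np.array([np.cos(np.radians(a0+a)),np.sin(np.radians(a0+a))]),p[2])
    print(a,np.round(q,3),np.round(T.T@(q-p),3))
```

```text
t 16.95 pos [498.8 144.6  49.6] jaw -73.0 down [ 0.  0. -1.] q7 -85.1 F [-0.6  1.1 -0. ] w 15.3
r 0.079435994116287 ang -163.61073267247292
0 [0.498 0.144 0.05 ] [-0.    -0.001 -0.   ]
8 [0.502 0.134 0.05 ] [-0.     0.     0.011]
16 [0.507 0.124 0.05 ] [-0.     0.002  0.022]
24 [0.514 0.115 0.05 ] [-0.     0.006  0.033]
32 [0.522 0.107 0.05 ] [-0.     0.011  0.043]
40 [0.531 0.1   0.05 ] [-0.     0.018  0.052]
48 [0.54  0.095 0.05 ] [-0.     0.025  0.06 ]
56 [0.551 0.091 0.05 ] [-0.     0.034  0.067]
64 [0.562 0.088 0.05 ] [-0.     0.044  0.072]
72 [0.573 0.087 0.05 ] [-0.     0.054  0.077]
80 [0.584 0.087 0.05 ] [-0.     0.065  0.079]
88 [0.595 0.09  0.05 ] [-0.     0.076  0.081]
```

>>> {"op": "step_arm", "data": {"deltas": [[-0.8, 0, 0, 0.011, -8], [-0.8, 0, 0.002, 0.022, -16], [-0.8, 0, 0.006, 0.033, -24], [-0.8, 0, 0.011, 0.043, -32], [-0.8, 0, 0.018, 0.052, -40], [-0.8, 0, 0.025, 0.06, -48], [-0.8, 0, 0.034, 0.067, -56], [-0.8, 0, 0.044, 0.072, -64], [-0.8, 0, 0.054, 0.077, -72], [-0.8, 0, 0.065, 0.079, -80], [-0.8, 0, 0.073, 0.0805, -86], [-0.8, 0, 0.073, 0.0805, -86]]}}

```text
time_s: 18.45
tool_pos: [0.5923, 0.0903, 0.0495]
tool_rot: [80.0, 89.9, 92.9]
force: [-0.6, 4.6, 1.8]
grip_width: 0.0137
```

Run:
```python
from h import *
p,d,C=cloud('side');plan()
cv2.imwrite('pics/s8.png',cv2.resize(p[140:310,200:380,::-1],None,fx=4,fy=4,interpolation=2)[:600])
```

```text
t 18.5 pos [592.   90.3  49.5] jaw 12.9 down [-0.     0.002 -1.   ] q7 7.6 F [-0.5  3.1 -0.1] w 13.4
```

>>> {"op": "step_arm", "data": {"deltas": [[0, 0, 0, 0, 0], [0, 0, 0, 0, 0], [0, 0, 0, 0, 0], [0.3, -0.03, 0, 0, 0], [1, -0.08, 0, 0, 0], [1, -0.1, -0.045, -0.015, 5], [1, -0.1, -0.1, -0.035, 11.2], [1, -0.1, -0.15, -0.052, 11.2], [1, -0.1, -0.2, -0.07, 11.2], [1, -0.1, -0.242, -0.084, 11.2], [1, -0.1, -0.242, -0.084, 11.2]]}}

```text
time_s: 19.88
tool_pos: [0.563, -0.1716, 0.1499]
tool_rot: [-90.2, 89.8, -88.9]
force: [0.9, -0.0, -1.1]
grip_width: 0.0868
```

Run:
```python
from h import *
p,d,C=cloud('side');p,d,C=blobs('wrist',.047,.07,(.5,.62,-.3,-.1),mn=10)
plan((564,-165.5,42,1.7))
q,_,_=blobs('side',.043,.07,(.45,.65,.03,.2),mn=8)
cv2.imwrite('pics/s9.png',np.hstack([p,q])[:,:,::-1][:,::1]) if 0 else cv2.imwrite('pics/s9.png',cv2.resize(q[140:300,190:390,::-1],None,fx=4,fy=4,interpolation=2)[:600])
blobs('scene',.043,.07,(.45,.65,.03,.2),mn=8)
```

```text
wrist [279. 214.] 671 rgb [60. 61. 61.] rect [ 564.6 -160.8] [14. 28.] 2.1 z 56.6
t 19.98 pos [ 564.3 -166.   149.5] jaw 1.7 down [-0.  0. -1.] q7 21.7 F [ 0.5  0.9 -0.2] w 86.8
[564, -165.5, 42, 1.7] -> [0.1075, 0.0005, -0.0003] -0.0
side [294. 198.] 26 rgb [111.  110.5 107.5] rect [591.4  88.8] [13.5 11.8] 33.9 z 60.4
scene [310. 224.] 37 rgb [5. 4. 5.] rect [592.9  89.7] [11.6 13.6] 26.5 z 58.2
```

View pics/s9.png

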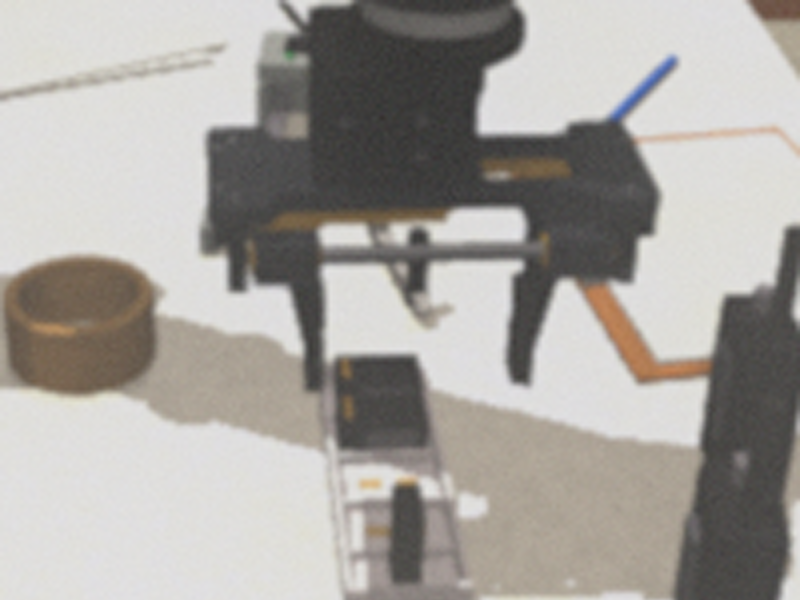

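Keeper open: the knob is at about (592,89), which is θ≈1.9, and both packs are seated. Now I grip the tray handle.

>>> {"op": "step_arm", "data": {"deltas": [[1, 0.05, 0.001, 0, 0], [1, 0.09, 0.001, 0, 0], [1, 0.107, 0.001, 0, 0], [1, 0.107, 0.001, 0, 0], [-0.8, 0.107, 0.001, 0, 0], [-0.8, 0.107, 0.001, 0, 0], [-0.8, 0.107, 0.001, 0, 0], [-0.8, 0.107, 0.001, 0, 0], [-0.8, 0.107, 0.001, 0, 0], [-0.8, 0.107, 0.001, 0, 0], [-0.8, 0.107, 0.001, 0, 0], [-0.8, 0.107, 0.001, 0, 0]], "newtons": 30}}

```text
time_s: 21.58
tool_pos: [0.5645, -0.1648, 0.0425]
tool_rot: [65.3, 90.0, 67.1]
force: [-0.2, -0.9, 0.2]
grip_width: 0.0152
```

Run:
```python
from h import *
p,d,C=blobs('side',.022,.032,(.5,.62,-.12,.05))
plan((504.5,-28.5,42,-6.5))
```

```text
t 21.62 pos [ 564.4 -164.8   42.5] jaw 1.8 down [-0.  0. -1.] q7 24.6 F [-0.4  0.9  0.3] w 14.0
[504.5, -28.5, 42, -6.5] -> [0.0005, 0.1381, -0.0557] 8.3
```

>>> {"op": "step_arm", "data": {"deltas": [[-0.8, 0, 0.006, -0.002, 0.3], [-0.8, 0, 0.018, -0.007, 1], [-0.8, 0, 0.033, -0.013, 2], [-0.8, 0, 0.05, -0.02, 3], [-0.8, 0, 0.067, -0.027, 4], [-0.8, 0, 0.084, -0.034, 5], [-0.8, 0, 0.101, -0.041, 6], [-0.8, 0, 0.118, -0.048, 7.2], [-0.8, 0, 0.131, -0.053, 8], [-0.8, 0, 0.138, -0.0557, 8.3], [-0.8, 0, 0.138, -0.0557, 8.3]]}}

```text
time_s: 23.0
tool_pos: [0.504, -0.0269, 0.0425]
tool_rot: [121.5, 89.9, 115.1]
force: [0.1, 2.6, -0.4]
grip_width: 0.0137
```

Run:
```python
from h import *
plan()
for n in ['wrist','scene','side']:
    p,d,C=cloud(n);np.savez('f_'+n+'.npz',p=p,d=d,C=C)
    cv2.imwrite(f'pics/f_{n}.png',p[:,:,::-1])
    m=lambda x0,x1,y0,y1,z0,z1:C[(d>0)&(C[...,0]>x0)&(C[...,0]<x1)&(C[...,1]>y0)&(C[...,1]<y1)&(C[...,2]>z0)&(C[...,2]<z1)]*1000
    W=m(.45,.6,.0,.17,.008,.034);print(n,'tray front',rect(W/1000) if len(W)>20 else 0,len(W))
    for nm,b in (('railLo',(.47,.53,.225,.32,.013,.03)),('railHi',(.54,.62,.225,.32,.013,.03))):
        P=m(*b)
        if len(P)>20:
            print(n,nm,len(P),rect(P/1000),cv2.fitLine(P[:,:2].astype(np.float32),cv2.DIST_HUBER,0,.01,.01).ravel().round(3))
    P=m(.4,.7,.3,.45,.055,.08)
    if len(P)>50:print(n,'hood',rect(P/1000))
plan()
```

```text
t 23.0 pos [504.  -26.9  42.5] jaw -6.4 down [-0.001  0.002 -1.   ] q7 -0.5 F [ 0.1  2.6 -0.4] w 13.7
wrist tray front (array([538.3,  57.7]), array([123.6, 118.8]), 86.0) 15180
scene tray front (array([530.4,  90. ]), array([135.6, 178. ]), 7.8) 824
scene railLo 151 (array([500.3, 272. ]), array([94.1, 17. ]), 84.1) [1.17000e-01 9.93000e-01 5.02343e+02 2.72985e+02]
scene railHi 201 (array([575.9, 273.3]), array([94.8, 18.5]), 83.6) [1.19000e-01 9.93000e-01 5.79417e+02 2.73679e+02]
scene hood (array([548.7, 363.8]), array([ 64.3, 113.4]), 83.0)
side tray front (array([536.2,  74.1]), array([189.6,  95. ]), 50.0) 191
side railHi 70 (array([575.7, 274.1]), array([90. , 13.4]), 83.5) [1.09000e-01 9.94000e-01 5.75832e+02 2.71722e+02]
side hood (array([583.9, 357.1]), array([68.3, 33.8]), 86.8)
t 23.15 pos [504.3 -27.7  42.5] jaw -6.5 down [-0.001  0.001 -1.   ] q7 -0.5 F [-1.5  2.2 -0.7] w 13.9
```

View pics/f_wrist.png

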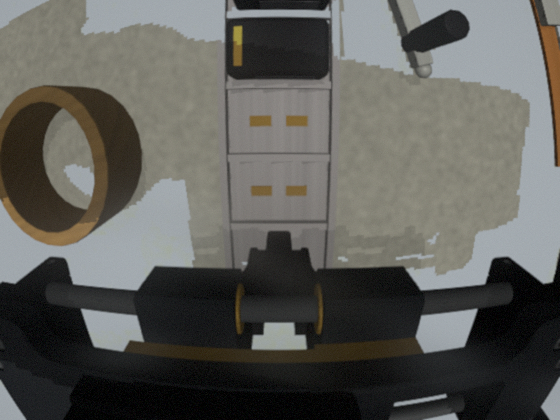

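>>> {"op": "step_arm", "data": {"deltas": [[-0.8, 0, 0.006, 0, 0], [-0.8, 0, 0.016, 0, 0], [-0.8, 0, 0.026, 0, 0], [-0.8, 0, 0.036, 0, 0], [-0.8, 0, 0.046, 0, 0], [-0.8, 0, 0.056, 0, 0], [-0.8, 0, 0.066, 0, 0], [-0.8, 0, 0.074, 0, 0], [-0.8, 0, 0.08, 0, 0]]}}

```text
time_s: 24.28
tool_pos: [0.5137, 0.0515, 0.0425]
tool_rot: [179.4, 90.0, 172.9]
force: [-0.5, -2.0, -2.2]
grip_width: 0.0139
```

Run:
```python
from h import *
p,d,C=cloud('wrist');plan()
cv2.imwrite('pics/w11.png',p[:,:,::-1])
```

```text
t 24.32 pos [513.8  52.4  42.5] jaw -6.5 down [ 0.     0.001 -1.   ] q7 -9.7 F [-0.4 -0.2 -2.1] w 13.9
```

View pics/w11.png

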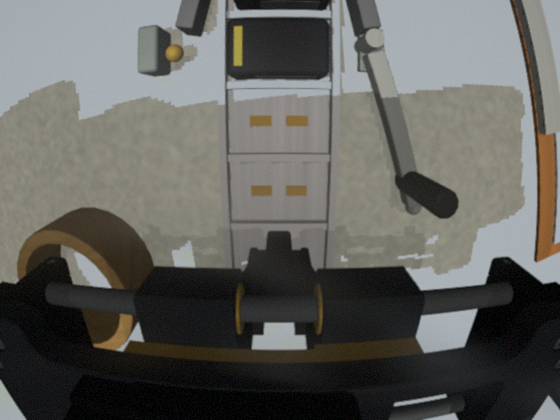

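The tray is entering the mouth centred between the flares at (195,15) and (362,15). I continue straight in.

>>> {"op": "step_arm", "data": {"deltas": [[-0.8, 0, 0.006, 0, 0], [-0.8, 0, 0.014, 0, 0], [-0.8, 0, 0.022, 0, 0], [-0.8, 0, 0.03, 0, 0], [-0.8, 0, 0.038, 0, 0], [-0.8, 0, 0.046, 0, 0], [-0.8, 0, 0.054, 0, 0]]}}

```text
time_s: 25.2
tool_pos: [0.5199, 0.1051, 0.0425]
tool_rot: [92.5, 90.0, 86.0]
force: [-0.2, -0.4, -2.7]
grip_width: 0.014
```

>>> {"op": "step_arm", "data": {"deltas": [[-0.8, 0, 0.008, 0, 0], [-0.8, 0, 0.016, 0, 0], [-0.8, 0, 0.024, 0, 0], [-0.8, 0, 0.032, 0, 0], [-0.8, 0, 0.04, 0, 0], [-0.8, 0, 0.046, 0, 0]]}}

```text
time_s: 25.95
tool_pos: [0.5251, 0.151, 0.0426]
tool_rot: [96.9, 90.0, 90.4]
force: [0.1, -1.9, -2.4]
grip_width: 0.0136
```

Run:
```python
from h import *
p,d,C=cloud('wrist');plan((530.8,203,42,-6.5))
```

```text
t 26.0 pos [525.1 152.   42.6] jaw -6.5 down [ 0.     0.001 -1.   ] q7 -19.9 F [-0.  -0.6 -2.3] w 14.0
[530.8, 203, 42, -6.5] -> [0.0006, 0.0514, -0.0001] 0.0
```

>>> {"op": "step_arm", "data": {"deltas": [[-0.8, 0, 0.008, 0, 0], [-0.8, 0, 0.016, 0, 0], [-0.8, 0, 0.024, 0, 0], [-0.8, 0, 0.032, 0, 0], [-0.8, 0, 0.039, 0, 0], [-0.8, 0, 0.044, 0, 0], [-0.8, 0, 0.047, 0, 0], [-0.8, 0, 0.049, 0, 0]]}}

```text
time_s: 27.0
tool_pos: [0.5306, 0.1989, 0.0425]
tool_rot: [-121.3, 90.0, -127.8]
force: [-1.1, -1.6, -2.5]
grip_width: 0.0137
```

>>> {"op": "step_arm", "data": {"deltas": [[-0.8, 0, 0.001, 0, 0], [-0.8, 0, 0.002, 0, 0], [-0.8, 0, 0.002, 0, 0]]}}

```text
time_s: 27.38
tool_pos: [0.5309, 0.201, 0.0426]
tool_rot: [69.0, 90.0, 62.4]
force: [-0.4, -0.7, -3.3]
grip_width: 0.014
```

>>> {"op": "step_arm", "data": {"deltas": [[-0.8, 0, 0.001, 0, 0], [-0.8, 0, 0.002, 0, 0], [-0.8, 0, 0.002, 0, 0]]}}

```text
time_s: 27.75
tool_pos: [0.5312, 0.2031, 0.0426]
tool_rot: [56.0, 90.0, 49.5]
force: [-0.2, -1.7, -2.9]
grip_width: 0.0136
```

No contact with the back stop yet, so I keep creeping in.

>>> {"op": "step_arm", "data": {"deltas": [[-0.8, 0, 0.001, 0, 0], [-0.8, 0, 0.002, 0, 0], [-0.8, 0, 0.002, 0, 0]]}}

```text
time_s: 28.12
tool_pos: [0.5313, 0.2046, 0.0425]
tool_rot: [-113.6, 90.0, -120.2]
force: [0.5, -2.7, -1.9]
grip_width: 0.0138
```

>>> {"op": "step_arm", "data": {"deltas": [[-0.8, 0, 0.001, 0, 0], [-0.8, 0, 0.002, 0, 0], [-0.8, 0, 0.002, 0, 0]]}}

```text
time_s: 28.5
tool_pos: [0.5313, 0.2046, 0.0425]
tool_rot: [-111.7, 89.8, -118.4]
force: [-2.1, -6.6, 0.3]
grip_width: 0.0133
```

>>> {"op": "step_arm", "data": {"deltas": [[-0.8, 0, 0.001, 0, 0], [-0.8, 0, 0.002, 0, 0], [-0.8, 0, 0.002, 0, 0]]}}

```text
time_s: 28.88
tool_pos: [0.5313, 0.2047, 0.0425]
tool_rot: [-110.7, 89.7, -117.3]
force: [-2.6, -10.9, 3.8]
grip_width: 0.0139
```

Contact: y stalled at 204.6 mm while the force rose to 11 N, so the tray is home. I relax, release and lift.

>>> {"op": "step_arm", "data": {"deltas": [[-0.8, 0, -0.003, 0, 0], [-0.8, 0, -0.0035, 0, 0], [-0.3, 0, -0.0035, 0, 0], [-0.3, 0, -0.0035, 0, 0], [-0.3, 0, -0.0035, 0, 0], [-0.3, -0.02, -0.0035, 0, 0], [0, -0.06, -0.0035, 0, 0], [0.2, -0.1, -0.0035, 0, 0], [0.2, -0.1, -0.05, 0, 0], [0.2, -0.1, -0.1, 0, 0], [0.2, -0.1, -0.1, 0, 0]]}}

```text
time_s: 30.25
tool_pos: [0.5206, 0.1051, 0.1431]
tool_rot: [-24.9, 89.9, -31.8]
force: [0.5, 0.7, -1.0]
grip_width: 0.052
```

Run:
```python
from h import *
p,d,C=cloud('wrist');cv2.imwrite('pics/w12.png',p[:,:,::-1])
blobs('wrist',.05,.07,(.45,.65,.0,.3),mn=10)
blobs('scene',.045,.068,(.45,.65,.0,.3),mn=10)
blobs('side',.045,.068,(.45,.65,.0,.3),mn=10)
plan((592,89.5,100,12),(592,89.5,48,12))
```

```text
wrist [277.  92.] 769 rgb [50. 50. 51.] rect [531.2 207.5] [27.2 13.4] 83.2 z 56.6
wrist [371. 234.] 324 rgb [38. 39. 39.] rect [591.2  94.1] [13.8 12.7] 87.1 z 62.3
scene [345. 206.] 58 rgb [8.5 8.  9. ] rect [532.6 203.4] [26.3 15.7] 87.6 z 55.9
scene [310. 223.] 35 rgb [3. 4. 5.] rect [592.8  89.1] [12.4 11.9] 69.4 z 59.2
side [268. 180.] 45 rgb [76. 75. 74.] rect [530.1 205.2] [33.2 13.7] 88.3 z 54.6
side [294. 200.] 45 rgb [85. 83. 79.] rect [590.4  88. ] [13.5 11.7] 40.4 z 56.7
t 30.45 pos [520.5 111.1 142.7] jaw -6.4 down [ 0.     0.001 -1.   ] q7 -18.4 F [-0.5  0.9  0.4] w 52.3
[592, 89.5, 100, 12] -> [0.0427, -0.0135, 0.0734] -18.4
[592, 89.5, 48, 12] -> [0.0947, -0.0135, 0.0734] -18.4
```

View pics/w12.png

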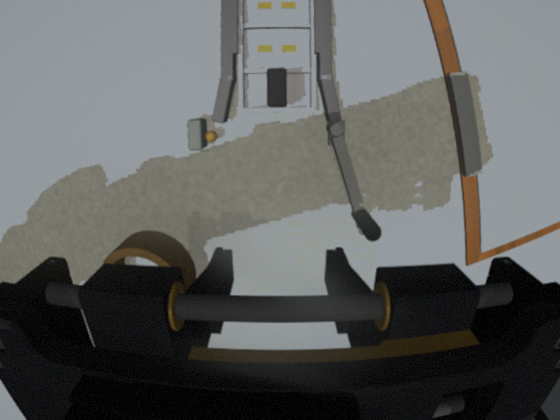

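The tray is home: its tail is inside the mouth and the handle is at (277,92). The keeper is open, with its knob at (369,225), and comes next.

>>> {"op": "step_arm", "data": {"deltas": [[0.2, 0.01, -0.004, 0.025, -6], [0.2, 0.03, -0.009, 0.05, -12], [0.2, 0.05, -0.0135, 0.0734, -18.4], [0.2, 0.08, -0.0135, 0.0734, -18.4], [0.2, 0.0945, -0.0135, 0.0734, -18.4], [0.2, 0.0945, -0.0135, 0.0734, -18.4], [-0.8, 0.0945, -0.0135, 0.0734, -18.4], [-0.8, 0.0945, -0.0135, 0.0734, -18.4], [-0.8, 0.0945, -0.0135, 0.0734, -18.4], [-0.8, 0.0945, -0.0135, 0.0734, -18.4], [-0.8, 0.0945, -0.0135, 0.0734, -18.4]], "newtons": 10}}

```text
time_s: 31.82
tool_pos: [0.592, 0.0878, 0.0483]
tool_rot: [8.7, 90.0, 20.5]
force: [0.5, -0.1, 0.4]
grip_width: 0.0134
```

```bash
cat > arc.py <<'E'
from h import *
plan()
o=monitor.get_obs();T=R.from_euler('xyz',o['tool_rot'],degrees=True).as_matrix();p=np.array(o['tool_pos'])
H=np.array([.575,.167]);v=p[:2]-H;a0=np.degrees(np.arctan2(v[1],v[0]))%360;print('r',np.hypot(*v),'theta deg',a0-173.5)
for k in range(1,13):
    a=-9*k;q=np.append(H+.080*np.array([np.cos(np.radians(a0+a)),np.sin(np.radians(a0+a))]),p[2])
    print(-a,np.round(T.T@(q-p),4)[1:].tolist())
E
python3 arc.py
```

```text
t 31.82 pos [592.   87.8  48.3] jaw 11.9 down [ 0.001  0.    -1.   ] q7 7.8 F [ 0.5 -0.1  0.4] w 13.4
r 0.0810329193108973 theta deg 108.5854379335816
9 [0.002, -0.0125]
18 [0.0049, -0.0247]
27 [0.0096, -0.0364]
36 [0.0161, -0.0471]
45 [0.0242, -0.0567]
54 [0.0338, -0.0649]
63 [0.0444, -0.0715]
72 [0.056, -0.0763]
81 [0.0682, -0.0793]
90 [0.0807, -0.0803]
99 [0.0932, -0.0794]
108 [0.1055, -0.0765]
```

>>> {"op": "step_arm", "data": {"deltas": [[-0.8, 0, 0.002, -0.0125, 9], [-0.8, 0, 0.0049, -0.0247, 18], [-0.8, 0, 0.0096, -0.0364, 27], [-0.8, 0, 0.0161, -0.0471, 36], [-0.8, 0, 0.0242, -0.0567, 45], [-0.8, 0, 0.0338, -0.0649, 54], [-0.8, 0, 0.0444, -0.0715, 63], [-0.8, 0, 0.056, -0.0763, 72], [-0.8, 0, 0.0682, -0.0793, 81], [-0.8, 0, 0.0807, -0.0803, 90], [-0.8, 0, 0.0807, -0.0803, 90]]}}

```text
time_s: 33.2
tool_pos: [0.4947, 0.1512, 0.0482]
tool_rot: [-102.4, 89.8, 179.4]
force: [-4.8, -1.1, 6.6]
grip_width: 0.0136
```

```bash
sed -i 's/-9\*k/-4*k/;s/range(1,13)/range(1,7)/' arc.py; python3 arc.py
```

```text
t 33.2 pos [494.7 151.2  48.2] jaw -78.1 down [-0.004  0.    -1.   ] q7 -89.4 F [-4.8 -1.1  6.6] w 13.6
r 0.08187709038651057 theta deg 17.653122772197747
4 [0.0021, -0.0056]
8 [0.0028, -0.0111]
12 [0.0038, -0.0166]
16 [0.0053, -0.022]
20 [0.0071, -0.0273]
24 [0.0092, -0.0324]
```

>>> {"op": "step_arm", "data": {"deltas": [[-0.8, 0, 0, -0.0056, 4], [-0.8, -0.001, 0.001, -0.0111, 8], [-0.8, -0.001, 0.002, -0.0166, 12], [-0.8, -0.001, 0.003, -0.02, 15], [-0.8, -0.001, 0.004, -0.023, 17]]}}

```text
time_s: 33.83
tool_pos: [0.4935, 0.1694, 0.0481]
tool_rot: [-39.6, 89.5, -134.9]
force: [-5.3, -10.2, 4.6]
grip_width: 0.0134
```

```bash
python3 arc.py|head -2
```

```text
t 33.83 pos [493.5 169.4  48.1] jaw -95.3 down [-0.006 -0.006 -1.   ] q7 -108.0 F [ -5.3 -10.2   4.6] w 13.4
r 0.08158285552377302 theta deg 4.781460894142725
```

>>> {"op": "step_arm", "data": {"deltas": [[-0.8, 0, 0, -0.003, 0], [-0.8, 0, 0, -0.006, 1], [-0.8, 0, 0, -0.008, 1], [-0.8, 0, 0, -0.008, 1]]}}

```text
time_s: 34.33
tool_pos: [0.4942, 0.1777, 0.0481]
tool_rot: [-42.8, 89.5, -139.1]
force: [-4.5, -7.3, 4.2]
grip_width: 0.0138
```

```bash
python3 arc.py|head -2
```

```text
t 34.33 pos [494.2 177.7  48.1] jaw -96.2 down [-0.006 -0.005 -1.   ] q7 -109.5 F [-4.5 -7.3  4.2] w 13.8
r 0.08152675396559442 theta deg -1.0106951342744424
```

>>> {"op": "step_arm", "data": {"deltas": [[-0.8, 0, 0, -0.002, 0], [-0.8, 0, 0, -0.003, 0], [-0.8, 0, 0, -0.003, 0]]}}

```text
time_s: 34.7
tool_pos: [0.4942, 0.1778, 0.048]
tool_rot: [-35.4, 89.3, -131.7]
force: [-5.9, -12.4, 7.2]
grip_width: 0.0131
```

The stop is solid: no motion while the force rose, so the keeper is shut. I relax, release and lift away.

>>> {"op": "step_arm", "data": {"deltas": [[-0.8, 0, 0, 0.003, 0], [-0.8, 0, 0, 0.003, 0], [-0.4, 0, 0, 0.003, 0], [-0.4, 0, 0, 0.003, 0], [-0.4, 0, 0, 0.003, 0], [-0.4, -0.03, 0, 0.003, 0], [-0.4, -0.08, 0, 0.003, 0], [0, -0.13, 0, 0.003, 0], [0, -0.16, 0, 0.003, 0], [0, -0.16, 0, 0.053, 0], [0, -0.16, 0, 0.103, 0], [0, -0.16, 0, 0.163, 0]]}}

```text
time_s: 36.2
tool_pos: [0.4797, 0.0219, 0.2095]
tool_rot: [121.7, 89.9, 25.7]
force: [0.5, -0.3, -0.3]
grip_width: 0.0432
```

Run:
```python
from h import *
plan()
P=[]
for n in ['wrist','scene','side']:
    p,d,C=blobs(n,.05,.068,(.45,.65,.0,.3),mn=10)
    P.append(p[:,:,::-1])
blobs('side',.016,.034,(.3,.66,-.45,-.2))
cv2.imwrite('pics/end.png',np.vstack([P[0],]))
cv2.imwrite('pics/end2.png',np.hstack([cv2.resize(P[1][150:280,240:430],(400,274)),cv2.resize(P[2][120:250,180:370],(400,274))]))
```

```text
t 36.2 pos [479.7  21.9 209.5] jaw -96.0 down [ 0.002  0.001 -1.   ] q7 -103.6 F [ 0.5 -0.3 -0.3] w 43.2
wrist [100. 170.] 325 rgb [38. 39. 40.] rect [532.6 193.9] [28.3 14.4] 85.1 z 55.6
wrist [127. 201.] 189 rgb [50. 52. 53.] rect [496.3 166.7] [13.7 13.1] 40.6 z 61.2
scene [333. 197.] 27 rgb [7. 8. 8.] rect [497.2 176. ] [12.5 11.9] 87.4 z 61.2
scene [345. 205.] 45 rgb [9. 9. 9.] rect [533.1 202.7] [25.7 14.6] 81.1 z 57.2
side [268. 179.] 34 rgb [76.  73.5 73. ] rect [530.1 204.7] [30.6 13.6] 87.7 z 55.6
side [255. 183.] 31 rgb [86. 82. 80.] rect [494.4 176. ] [18.4 12.3] 62.2 z 58.4
side [187. 304.] 369 rgb [202.  62.  57.] rect [ 366.6 -231.8] [51.9 29.6] 78.8 z 23.7
side [154. 348.] 540 rgb [209. 192.  10.] rect [ 325.8 -329.7] [50.  31.2] 47.8 z 23.5
side [319. 352.] 531 rgb [208. 207. 201.] rect [ 594.1 -346.1] [31.1 49.5] 37.8 z 23.5
side [229. 357.] 553 rgb [202.  63.  60.] rect [ 448.6 -351. ] [50. 31.] 41.4 z 23.4
```

View pics/end.png

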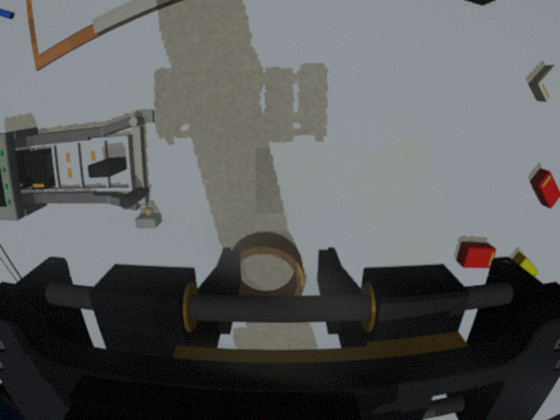

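View pics/end2.png

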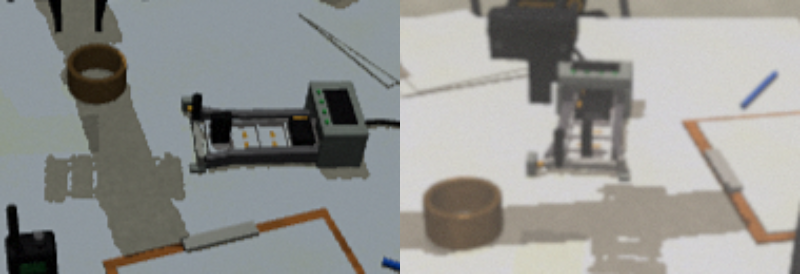

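The keeper bar lies straight across the mouth at wrist (140,165), with its knob at (496,176), the value computed for shut. The tray is inside, the rear pack shows at (38,168), and the tape and decoys are where they were. I hand the job in.

```bash
python3 -c "
from cell import *
print(env.sign_off())"
```

```text
the job is handed in; nothing more can be done
None
```

I put both black packs on charge and handed the job in at about 36 s on the robot's clock; sign-off gives no verdict.

**What I did:** I laid the two packs flat, across the tray, in its two foremost pockets. I then swung the keeper out to about 1.9 rad and slid the tray in flat on the table until it hit the back stop. Last, I pushed the keeper shut through its detent to a hard stop.

**What the last checks showed:**
- **Tray:** it stopped moving at y ≈ 204.6 mm while the push force rose to about 11 N. The handle still measured there after the keeper was shut.
- **Keeper:** the static cameras put the knob at about (496, 176) mm, which matches the shut position within about 1–2 mm. I did not test whether the catch holds it.
- **Packs:** both were seen flat in their pockets before the slide. Afterwards the hood hides the front pack, so only the rear one was seen again.
- **Bystanders:** the tape looks untouched in the final pictures. I did not re-measure the two radios, but no move came near them.

**Disagreement:** the wrist camera differed from the other two by 3–4 mm up close. In its last, distant view it was about 10 mm off. I relied on the fixed cameras and the contact forces instead.

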